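# Swing the extraction hood over the stirred beaker

## Robot

A 6-joint arm with a two-finger parallel gripper is mounted at the origin on the work surface. World frame = base frame: x ahead of the robot, y to its left, z up, the work surface at z = 0. Lengths are in m, angles in degrees, forces in N, time in s.
With the tool pointing down it reaches from about 0.4 to 0.825 m from the base axis. Payload 7 kg.
Tool frame: the origin (TCP) lies on the centre line of the jaws, within the pads' length; the fingertips stand r.nose_length ahead of it and the grasp point (between the pads) lies 2 mm behind it (r.nose_length is the distance from the TCP to the fingertips, in m); z points along the fingers, y is the direction in which the jaws open and shut (so a half turn about z gives the same grasp; the last joint's range is limited). The gripper opens to 88 mm and grips with 3 to 60 N. Pads are 19 mm wide; open, the fingers measure 130 mm over their backs; the gripper's body (78 mm by 193 mm) begins 47 mm behind the grasp point.
Start: joints at [16.507, 20.546, 0.682, 0, -70.136, -16.507], TCP at [0.675, -0, 0.244] pointing down, gripper open.
Joint ranges: [-176.03, 176.03], [-82.01, 121.73], [-58.28, 71.71], [-173.87, 95.51], [-174.79, -0.11], [-173.66, 173.66]. Speed limits (degrees/s): [136.94, 136.94, 172.46, 180, 180, 180].

## Interface

Orientations are given as [roll, pitch, yaw] about the fixed x, y, z axes, in that order (R = Rz(yaw) Ry(pitch) Rx(roll)).
In Python, from plant import r gives the robot as it stands.
- The arm moves only by the tool apply_moves, never from a script. Its argument "targets" is a list of rows, each a list of 3 entries, a list of its own where there are three numbers: the shift along the tool's x, y, z scaled (see below), then the turn, a rotation vector about the tool's x, y, z scaled (see below), then the finger opening in mm, from 0 to 87.6. A call has 1 to 5 rows; each row shifts and turns the pose as measured when the row begins, along the tool's axes as they then stand; what a row does not reach is not made up. The controller multiplies each number of a shift by 0.04 m and each number of a turn by 8 degrees. A row lasts 1/10 s, in which the tool goes at most 50 mm and 8.59 degrees, less where a joint would pass 70% of its speed; a pose out of reach is approached as far as the arm can. A call with a number of a shift or a turn outside -1 to 1 is refused whole. A call with a gripper value outside its range is refused whole. The fingers move at their own pace and stop on an object; "squeeze" is the grip in N (left out, the last holds). Time passes only in rows, so rows that do not move let the fingers close. It gives the time, the measured TCP pose, the force and the opening at its end, in the units of the state.
- r.get_state(): the state, without advancing time (a new reading comes with each control period).
- r.capture(name): name is "scene" or "side" or "wrist"; returns a dict with "img" (420x560x3 uint8, blue, green, red), "z_map" (420x560 float32, m along the optical axis (not along the pixel's ray), 0 where there is no reading), "fx", "fy", "cx", "cy" (pixels), "camera_from_world" (4x4, takes a point from world to camera coordinates); the wrist camera has in their place "mount" (4x4, takes a point from camera to tool coordinates, whose origin is the TCP and whose axes are the flange's). Camera axes: x right, y up, looking along -z (the intrinsics and any distortion apply to the point x, -y, -z); pixel columns grow to the right and rows downward; lengths in m; the calibration is good to about 2 mm. A picture is of the moment at which its call begins: read the wrist's pose just before it.
- r.close_job(): hands the job in, once; it reports no verdict.
The state is a dict: "time_s": time; "joints": joint angles; "qd": joint speeds; "joint_torque": joint torques, N m; "tcp_pos": TCP position; "eef_rot": TCP orientation; "contact_force": force on the tool from outside, world axes, zero at the start; "moment": the same for the moment, N m; "gripper_width": finger opening in m.
Only numpy, scipy, OpenCV 4.12 (cv2) and the standard library are available. Lean on these libraries where they do the work, as an engineer would, in place of code of your own. Each camera call takes 0.05 s, during which the arm holds its last target.

## Task

Take the small bench extraction hood by its knob and swing its stiff jointed arm until the hood hangs centred over the beaker on the magnetic stirrer (the low white box with the round steel plate), then let go so that it stays there. Leave both beakers standing where they are; the other one, on the balance, needs no extraction.

Things in the scene. Friction and masses are not known exactly. Their poses are not given: they have to be found in the camera images.
- hood: white dome hood, 120 mm wide, open side down, ending a white two-link arm (links 250 and 240 mm, up to 241 mm high) on a fixed post beyond it. Origin: centre of its open rim, 155 mm above the bench; z up. Both arm joints turn about vertical axes, are stiff (about 0.5 N m; 2 to 8 N at the knob) and stay where left: the hood moves only level, along any path.
- knob (a point): grip point in the upright cylindrical steel knob on the hood's axis, 30 mm in diameter, 45 mm tall (251 to 296 mm above the bench), on a thinner stem. The point lies on the axis 275 mm above the bench, 120 mm over the hood's origin. Hood and knob swivel freely about this axis, so the gripper need not turn while moving.
- stirred_beaker: the beaker to be extracted: open glass beaker, 64 mm across, 75 mm tall, loose on the round steel plate (116 mm wide, 55 mm above the bench) of the stirrer, a fixed low white box 150 x 130 mm with a black dial. Its rim is 130 mm above the bench, 25 mm below the hood's rim. Origin: centre of its underside; z up.
- weighed_beaker: an identical beaker at the same height, loose on the square steel pan of a fixed grey balance: leave alone. Origin: centre of its underside; z up.
There are look-alikes about, which are no part of the job. Leave any pink look-alike of the stirred_beaker alone.

How it is judged:
By the outcome, as a careful person would: the job done as asked, in the order asked, and still so for the second after the job is handed in, with the robot touching nothing.
It also fails if it takes over 32 s, if anything falls off the work surface, if the arm or the gripper's body presses on something with over 40 N, if the wrist force passes 120 N, or if a joint passes its speed limit or range.

## Working session

There is one attempt and no reset: what is moved stays moved. The work goes in short steps, Python scripts to look and compute and a tool call to move; the robot and the scene stay as the last step left them, time stands still between calls to the robot, and variables do not carry over. Pictures are saved under pics/ and viewed, and the job is handed in when it is done.

Besides the shell and the picture viewer there is one more tool, called after "Emit:" in YAML: its name, and indented under it one key for each argument. apply_moves: Moves the arm, as the interface text tells. Its arguments: {"type":"object","properties":{"targets":{"type":"array","items":{"type":"array"}},"squeeze":{"type":"number"}},"required":["targets"]}

```bash
mkdir -p pics; ls; python3 - <<'E'
from plant import r
import cv2
print(r.get_state(), r.nose_length)
for n in ("scene","side","wrist"):
    c=r.capture(n); cv2.imwrite(f"pics/{n}0.png",c["img"])
    print(n,{k:v for k,v in c.items() if k not in("img","z_map")})
E
```

```text
pics
{'time_s': 0.0, 'joints': array([ 1.65092873e+01,  2.05928973e+01,  6.33921933e-01, -1.91068841e-02,
       -7.01359760e+01, -1.65064054e+01]), 'qd': array([-0.01771517, -0.00959837,  0.00772029,  0.03901776, -0.1084455 ,
        0.00958863]), 'joint_torque': array([-8.00930356e-04, -5.82726967e+01,  2.93058443e+01,  6.99745238e+00,
        6.93249181e-03, -2.06530804e-04]), 'tcp_pos': array([ 6.74542252e-01, -1.63730234e-06,  2.42610474e-01]), 'eef_rot': array([ 1.79903858e+02, -9.75897825e-03, -9.00036172e+01]), 'contact_force': array([ 1.23843099,  0.84686732, -0.20396818]), 'moment': array([-0.03102276,  0.04837821,  0.00419276]), 'gripper_width': 0.08763669609659253} 0.017
scene {'fx': 485.00572694454615, 'fy': 485.00572694454615, 'cx': 277.9837303505391, 'cy': 214.97334603210112, 'camera_from_world': array([[-0.88730913,  0.46088878,  0.01624948,  0.42048549],
       [-0.36203264, -0.71795158,  0.59454007,  0.12930748],
       [ 0.28568319,  0.52165799,  0.80390177, -1.59760622],
       [ 0.        ,  0.        ,  0.        ,  1.        ]])}
side {'fx': 395.53920194018934, 'fy': 395.53920194018934, 'cx': 276.1679878606649, 'cy': 214.33270285811167, 'camera_from_world': array([[-0.96914504, -0.24630197,  0.00965529,  0.52076151],
       [ 0.12653016, -0.46348864,  0.87702246, -0.19174371],
       [-0.21153724,  0.85118366,  0.48035235, -1.00908391],
       [ 0.        ,  0.        ,  0.        ,  1.        ]])}
wrist {'fx': 312.2333257514434, 'fy': 312.2333257514434, 'cx': 275.5776052080098, 'cy': 210.723282177859, 'mount': array([[-7.24758046e-04,  9.67365586e-01,  2.53383695e-01,
         6.83713365e-02],
       [ 9.99999577e-01,  8.44737853e-04, -3.64714032e-04,
        -4.58283080e-04],
       [-5.66854602e-04,  2.53383324e-01, -9.67365789e-01,
        -1.42501622e-01],
       [ 0.00000000e+00,  0.00000000e+00,  0.00000000e+00,
         1.00000000e+00]])}
```

View pics/scene0.png

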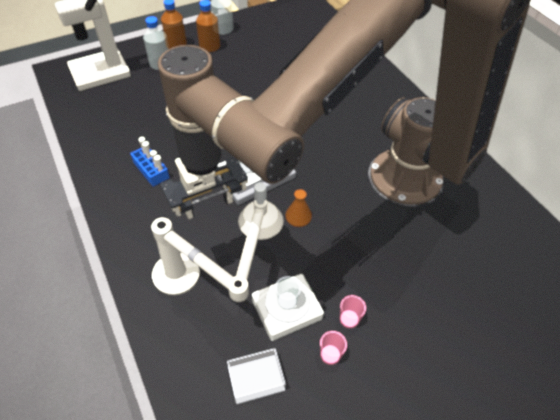

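View pics/side0.png

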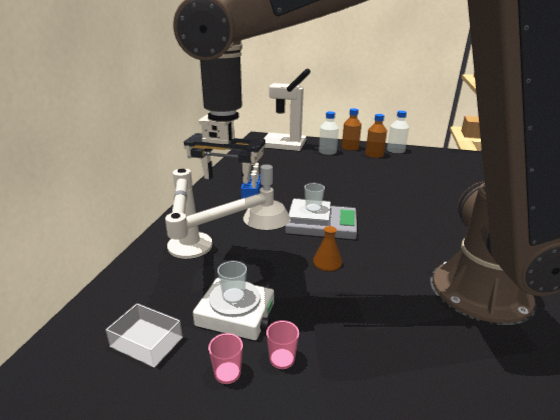

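View pics/wrist0.png

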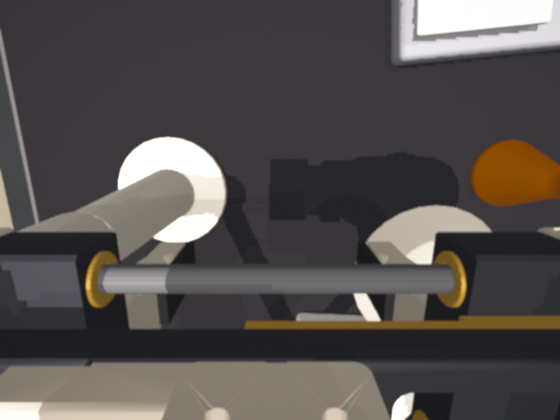

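```bash
cat > h.py <<'E'
import numpy as np, cv2
from plant import r
def ray(c,u,v):
    M=c["camera_from_world"]; R=M[:3,:3]; t=M[:3,3]
    d=np.array([(u-c["cx"])/c["fx"],-(v-c["cy"])/c["fy"],-1.])
    return -R.T@t, R.T@d
def onz(c,u,v,z):
    o,d=ray(c,u,v); return o+d*(z-o[2])/d[2]
def tri(c1,p1,c2,p2):
    o1,d1=ray(c1,*p1);o2,d2=ray(c2,*p2)
    s=np.linalg.lstsq(np.c_[d1,-d2],o2-o1,rcond=None)[0]
    a=o1+s[0]*d1;b=o2+s[1]*d2
    return (a+b)/2,np.linalg.norm(a-b)
def proj(c,p):
    q=c["camera_from_world"]@np.r_[p,1]
    return c["cx"]+c["fx"]*q[0]/-q[2], c["cy"]-c["fy"]*q[1]/-q[2]
E
python3 - <<'E'
import cv2
a=cv2.imread("pics/scene0.png");b=cv2.imread("pics/side0.png")
f=lambda i,x0,y0,w,h,s,n:cv2.imwrite(n,cv2.resize(i[y0:y0+h,x0:x0+w],None,fx=s,fy=s,interpolation=cv2.INTER_CUBIC))
f(a,200,160,160,110,5,"pics/a1.png")
f(a,220,255,160,110,5,"pics/a2.png")
f(b,180,140,160,110,5,"pics/b1.png")
f(b,170,240,160,110,5,"pics/b2.png")
E
```

```text
(no output)
```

View pics/a1.png

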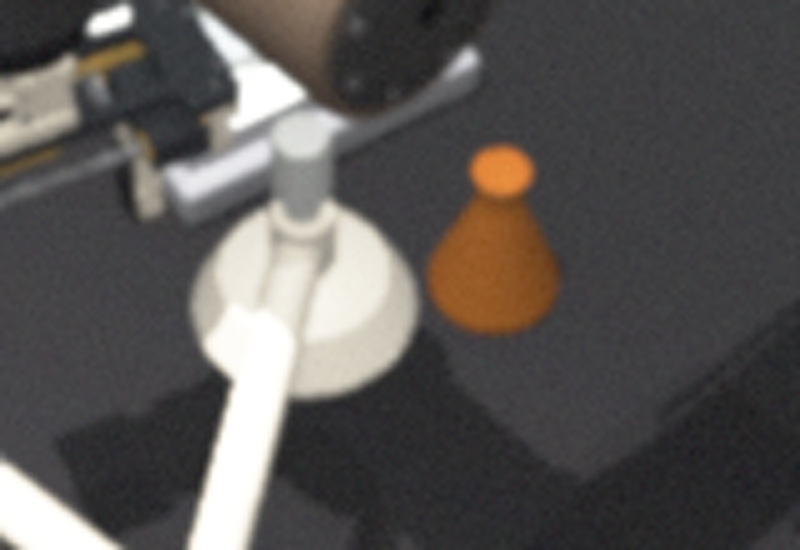

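View pics/a2.png

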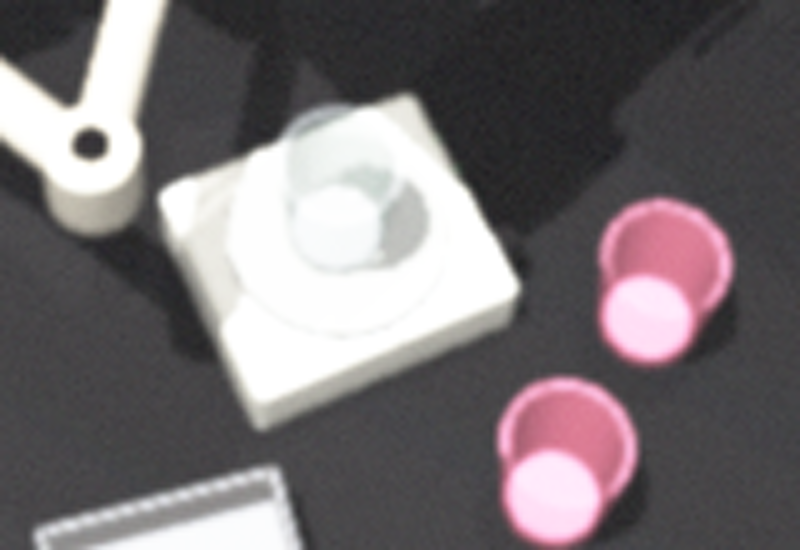

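View pics/b1.png

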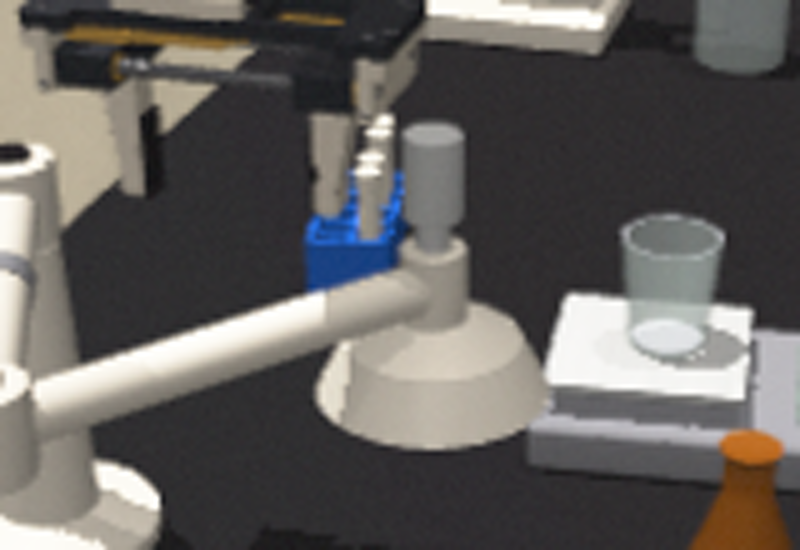

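View pics/b2.png

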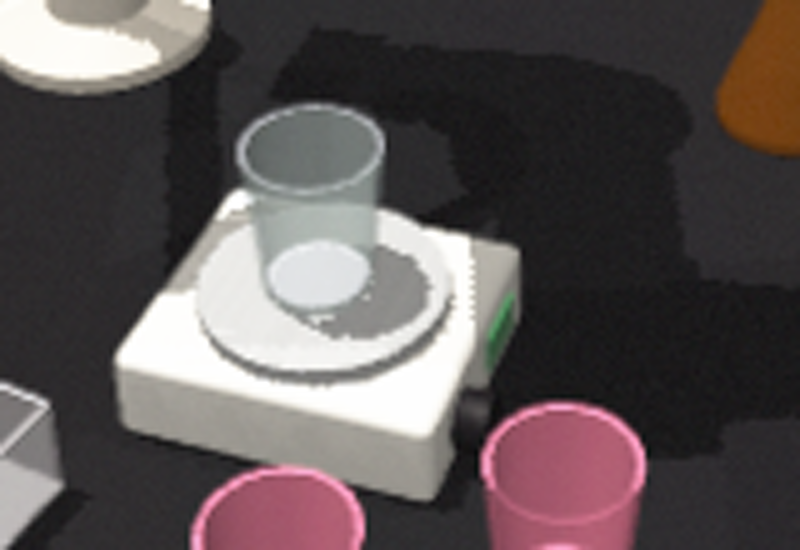

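```bash
python3 - <<'E'
from h import *
np.set_printoptions(precision=4,suppress=True)
a=r.capture("scene");b=r.capture("side")
P=dict(knobtop=((260.6,187),(266.8,167.4)),rim=((289,285.4),(232.2,269.8)),bot=((287.8,299.5),(233.6,295)),
 wrim=(None,(180+672/5,140+236/5)),elbow=((238.4,283.6),(176.5,217.5)),post=((162,226),(182,173)))
for k,(p,q) in P.items():
    if p: print(k,*tri(a,p,b,q))
print(onz(a,*P['knobtop'][0],.296),onz(b,*P['knobtop'][1],.296))
print(onz(a,*P['rim'][0],.13),onz(b,*P['rim'][1],.13))
print(onz(b,*P['wrim'][1],.13), onz(a,300,208,0))
# flask base, and pink rims side
for q in [(180+750/5,140+447/5),(226,343),(283,333)]: print(q,onz(b,*q,.08),onz(b,*q,0.075))
print(onz(a,238.4,283.6,.241),onz(a,162,226,.241), onz(b,190,244,0),onz(b,329,265,0))
E
```

```text
knobtop [0.5516 0.0481 0.2918] 0.0011807481972768664
rim [0.5732 0.2445 0.1293] 0.004707651585028403
bot [0.5741 0.2456 0.0585] 0.0015891850919039444
elbow [0.7    0.2347 0.2338] 0.0005082289887135013
post [0.799  0.0066 0.2328] 0.0011347375495950112
[0.5536 0.0517 0.296 ] [0.5487 0.0569 0.296 ]
[0.5716 0.2429 0.13  ] [0.5738 0.2482 0.13  ]
[ 0.4718 -0.2217  0.13  ] [ 0.376  -0.0397  0.    ]
(330.0, 229.4) [ 0.3984 -0.0625  0.08  ] [ 0.3991 -0.0709  0.075 ]
(226, 343) [0.5327 0.4028 0.08  ] [0.5346 0.3984 0.075 ]
(283, 333) [0.4353 0.351  0.08  ] [0.4364 0.3462 0.075 ]
[0.7015 0.2386 0.241 ] [0.8001 0.0132 0.241 ] [ 0.8037 -0.003   0.    ] [ 0.3877 -0.0051  0.    ]
```

Emit:
apply_moves:
  targets:
    - [[0,0,-1],[0,0,0],87.6]
    - [[0,0,-1],[0,0,0],87.6]
    - [[0,0,-1],[0,0,0],87.6]
    - [[0,0,0],[0,0,0],87.6]

```text
time_s: 0.65
tcp_pos: [0.6739, -0.0004, 0.3648]
eef_rot: [179.6, -0.1, -90.0]
contact_force: [0.7, 0.1, 1.3]
gripper_width: 0.0879
```

```bash
python3 - <<'E'
from h import *
s=r.get_state();print(s["tcp_pos"],s["eef_rot"])
for n in ("wrist",):
    c=r.capture(n); cv2.imwrite(f"pics/{n}1.png",c["img"])
E
```

```text
[ 6.73941342e-01 -4.48930076e-04  3.64776442e-01] [ 1.79645185e+02 -9.24678574e-02 -9.00236543e+01]
```

View pics/wrist1.png

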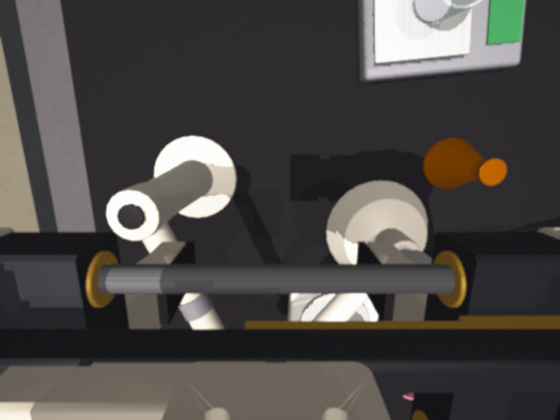

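Emit:
apply_moves:
  targets:
    - [[-0.75,0.75,0],[0,0,0],87.6]
    - [[-0.75,0.75,0],[0,0,0],87.6]
    - [[-0.75,0.75,0],[0,0,0],87.6]
    - [[-0.75,0.75,0],[0,0,0],87.6]
    - [[0,0,0],[0,0,0],87.6]

```text
time_s: 1.2
tcp_pos: [0.5482, 0.1225, 0.3556]
eef_rot: [178.9, -0.1, -90.3]
contact_force: [-0.5, 0.0, 0.6]
gripper_width: 0.0879
```

```bash
python3 - <<'E'
from h import *
s=r.get_state();print(s["tcp_pos"],s["eef_rot"])
for n in ("wrist","scene"):
    c=r.capture(n); cv2.imwrite(f"pics/{n}2.png",c["img"])
E
```

```text
[0.54815986 0.12250583 0.35559189] [ 1.78923844e+02 -1.40834019e-01 -9.02762712e+01]
```

View pics/wrist2.png

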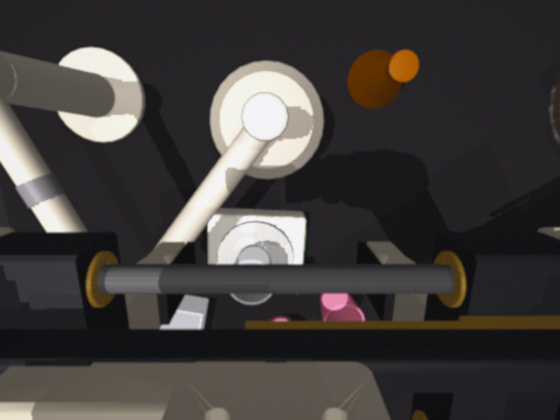

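View pics/scene2.png

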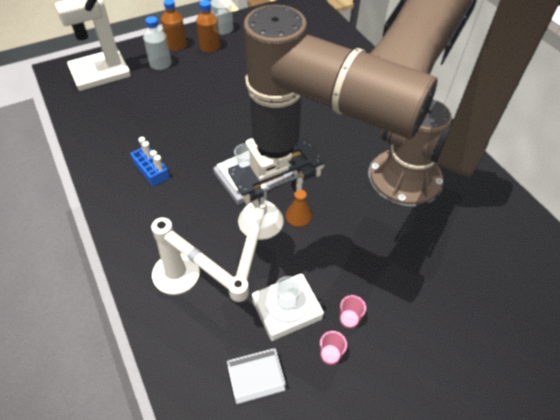

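```bash
cat >> h.py <<'E'
from scipy.spatial.transform import Rotation as Ro
def wray(c,s,u,v):
    R=Ro.from_euler("xyz",s["eef_rot"],degrees=True).as_matrix()
    d=np.array([(u-c["cx"])/c["fx"],-(v-c["cy"])/c["fy"],-1.])
    M=c["mount"]
    return s["tcp_pos"]+R@M[:3,3], R@M[:3,:3]@d
def wonz(c,s,u,v,z):
    o,d=wray(c,s,u,v); return o+d*(z-o[2])/d[2]
E
python3 - <<'E'
from h import *
s=r.get_state();c=r.capture("wrist");im=c["img"]
g=im[85:150,230:300].copy();cv2.imwrite("pics/k.png",cv2.resize(g,None,fx=8,fy=8,interpolation=cv2.INTER_CUBIC))
print(s["tcp_pos"],s["eef_rot"],wonz(c,s,265,117,.296))
print("hoodrim",wonz(c,s,266.5,121,.155))
print("depth",c["z_map"][117,265])
zm=c["z_map"];
for u,v in[(265,117),(254,270),(75,95)]: 
    o,d=wray(c,s,u,v);print(o+d*zm[v,u])
E
```

```text
[0.55015684 0.12082185 0.35525375] [178.91025929  -0.20798618 -90.33290989] [0.55545839 0.0450399  0.296     ]
hoodrim [0.55571473 0.04357526 0.155     ]
depth 0.19242254
[0.55544409 0.0450843  0.29713373]
[0.55735705 0.08868626 0.42193631]
[0.77606584 0.01229024 0.11214755]
```

View pics/k.png

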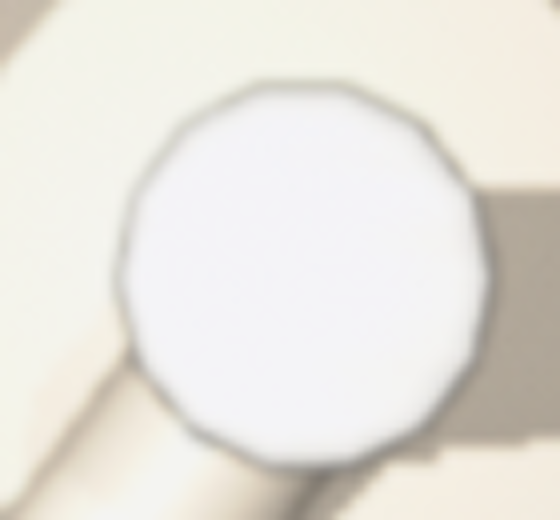

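Emit:
apply_moves:
  targets:
    - [[0.9,-0.04,0],[0.14,0,-0.04],87.6]
    - [[0.9,-0.04,0],[0,0,0],87.6]
    - [[0,0,0],[0,0,0],87.6]
    - [[0,0,0],[0,0,0],87.6]

```text
time_s: 1.75
tcp_pos: [0.5559, 0.0435, 0.3523]
eef_rot: [179.8, -0.4, -90.2]
contact_force: [-0.2, 0.1, 0.1]
gripper_width: 0.0879
```

Emit:
apply_moves:
  targets:
    - [[-0.09,0.07,0],[0.02,-0.05,-0.02],87.6]
    - [[0,0,0.8],[0,0,0],87.6]
    - [[0,0,0.8],[0,0,0],87.6]
    - [[0,0,0],[0,0,0],87.6]

```text
time_s: 2.15
tcp_pos: [0.5542, 0.0481, 0.2862]
eef_rot: [-180.0, 0.2, -90.2]
contact_force: [-0.2, 0.6, -0.4]
gripper_width: 0.0877
```

```bash
python3 - <<'E'
from h import *
for n in ("side","scene"):
    c=r.capture(n); print(proj(c,[.553,.047,.275]))
    g=c["img"][130:240,200:340]; cv2.imwrite(f"pics/{n}3.png",cv2.resize(g,None,fx=5,fy=5,interpolation=cv2.INTER_CUBIC))
s=r.get_state();print(s["tcp_pos"],s["eef_rot"])
E
```

```text
(np.float64(266.17682652624404), np.float64(173.8547731888005))
(np.float64(260.0844678868349), np.float64(191.06564234360067))
[0.55627494 0.04821054 0.29048891] [-1.79619146e+02  1.77061796e-01 -9.01377138e+01]
```

View pics/side3.png

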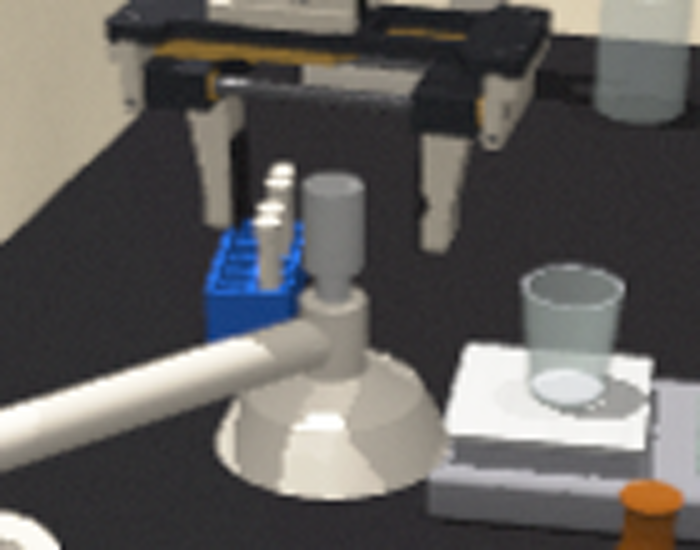

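View pics/scene3.png

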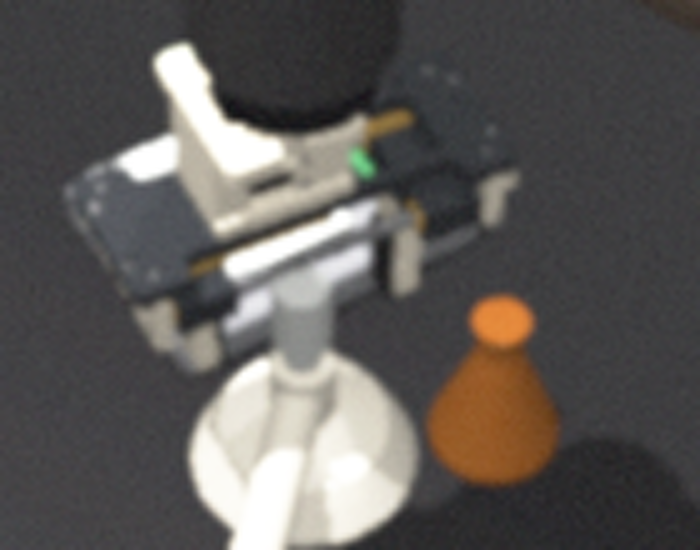

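Emit:
apply_moves:
  targets:
    - [[0.03,0.05,0.4],[-0.03,0,-0.02],87.6]
    - [[0,0,0],[0,0,0],87.6]

```text
time_s: 2.45
tcp_pos: [0.5559, 0.048, 0.2771]
eef_rot: [-179.6, 0.2, -89.9]
contact_force: [0.2, 0.0, 0.2]
gripper_width: 0.0881
```

```bash
python3 - <<'E'
from h import *
for i in range(5):
    c=r.capture("wrist");s=r.get_state();print(s["tcp_pos"],s["eef_rot"],s["contact_force"])
cv2.imwrite("pics/w4.png",c["img"])
E
```

```text
[0.55692547 0.04801735 0.27891625] [-179.45838442    0.24109166  -89.88942541] [1.52851839 0.1469869  1.37157779]
[0.55717493 0.04799589 0.27939282] [-179.40754192    0.25149709  -89.89301624] [0.61280449 0.30883589 1.28425397]
[0.55713773 0.04800881 0.27935091] [-179.40470632    0.2615597   -89.89587818] [-0.01253955  0.14175687  0.53727534]
[0.55697707 0.04794763 0.27915878] [-179.42405719    0.26357088  -89.90375617] [-0.125436   -0.28517171  0.04012009]
[0.55683932 0.04791173 0.27894701] [-179.44094357    0.26154566  -89.90718134] [ 0.28279303  1.11085416 -0.88257898]
```

Emit:
apply_moves:
  targets:
    - [[0.03,0.1,0.15],[-0.05,0.03,0],87.6]
    - [[0,0,0],[0,0,0],87.6]
    - [[0,0,0],[0,0,0],45]
  squeeze: 15

```text
time_s: 3.0
tcp_pos: [0.5528, 0.0466, 0.2733]
eef_rot: [-179.8, 0.0, -89.9]
contact_force: [0.0, 0.4, 0.0]
gripper_width: 0.084
```

Emit:
apply_moves:
  targets:
    - [[0,0,0],[0,0,0],20]
    - [[0,0,0],[0,0,0],20]
    - [[0,0,0],[0,0,0],20]
    - [[0,0,0],[0,0,0],20]
  squeeze: 15

```text
time_s: 3.4
tcp_pos: [0.5528, 0.0466, 0.2734]
eef_rot: [-179.8, 0.0, -89.9]
contact_force: [0.8, -0.4, -0.8]
gripper_width: 0.0534
```

Emit:
apply_moves:
  targets:
    - [[0,0,0],[0,0,0],20]
    - [[0,0,0],[0,0,0],20]
    - [[0,0,0],[0,0,0],20]
    - [[0,0,0],[0,0,0],20]
  squeeze: 40

```text
time_s: 3.8
tcp_pos: [0.553, 0.0467, 0.2734]
eef_rot: [-179.8, 0.0, -89.9]
contact_force: [0.6, -0.5, -0.5]
gripper_width: 0.0293
```

Emit:
apply_moves:
  targets:
    - [[0,0,0],[0,0,0],20]
    - [[0,0,0],[0,0,0],20]
  squeeze: 40

```text
time_s: 4.0
tcp_pos: [0.553, 0.0468, 0.2734]
eef_rot: [-179.8, 0.0, -89.9]
contact_force: [0.1, 0.4, 0.3]
gripper_width: 0.0292
```

```bash
python3 - <<'E'
from h import *
s=r.get_state()
print(s["tcp_pos"],s["eef_rot"],s["contact_force"],s["gripper_width"])
for n in ("side","wrist","scene"):
    c=r.capture(n); cv2.imwrite(f"pics/{n}5.png",c["img"])
    g=c["img"][130:240,200:340]; cv2.imwrite(f"pics/{n}5z.png",cv2.resize(g,None,fx=5,fy=5,interpolation=cv2.INTER_CUBIC))
E
```

```text
[0.55303685 0.04675777 0.27342659] [-1.79792867e+02  2.82490945e-02 -8.99162877e+01] [0.0909311  0.43854465 0.28230514] 0.02921871569958652
```

View pics/side5z.png

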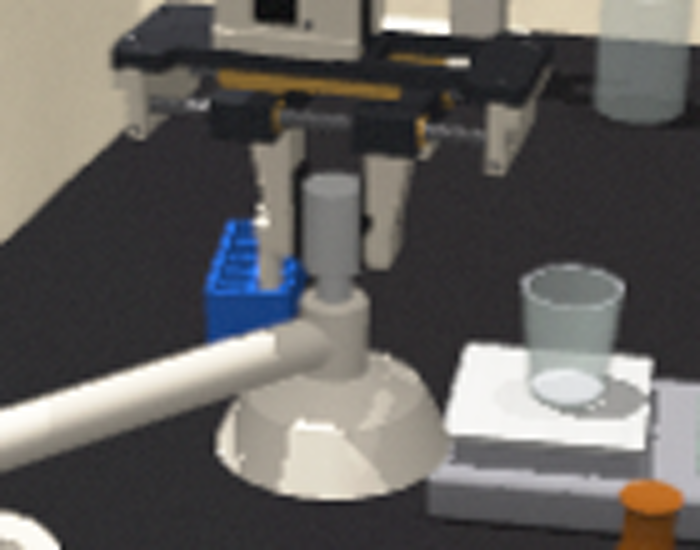

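View pics/wrist5.png

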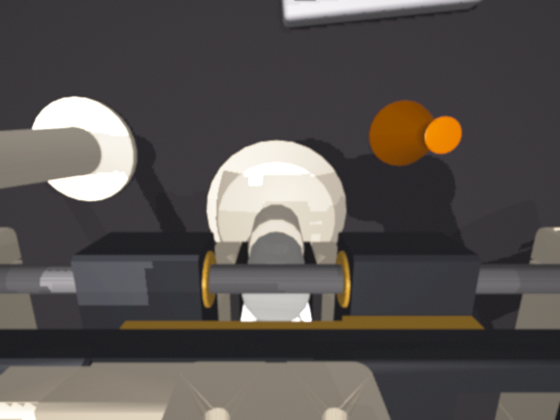

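View pics/scene5.png

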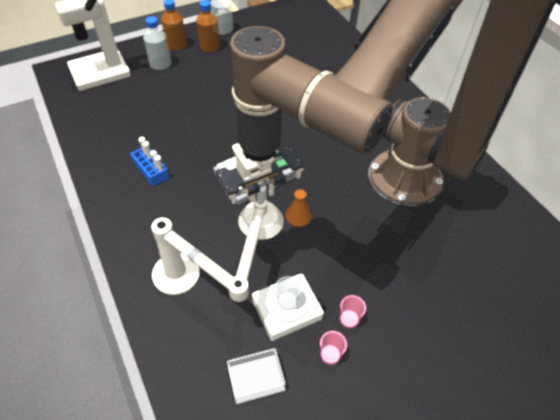

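```bash
python3 - <<'E'
from h import *
a=cv2.imread("pics/scene5.png")[265:325,250:330];b=cv2.imread("pics/side5.png")[250:325,190:280]
def f(i,s,n):
    l=cv2.cvtColor(i,cv2.COLOR_BGR2LAB);l[...,0]=cv2.createCLAHE(3,(2,2)).apply(l[...,0])
    cv2.imwrite(n,cv2.resize(cv2.cvtColor(l,cv2.COLOR_LAB2BGR),None,fx=s,fy=s,interpolation=cv2.INTER_CUBIC))
f(a,10,"pics/az.png");f(b,8,"pics/bz.png")
E
```

```text
(no output)
```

View pics/az.png

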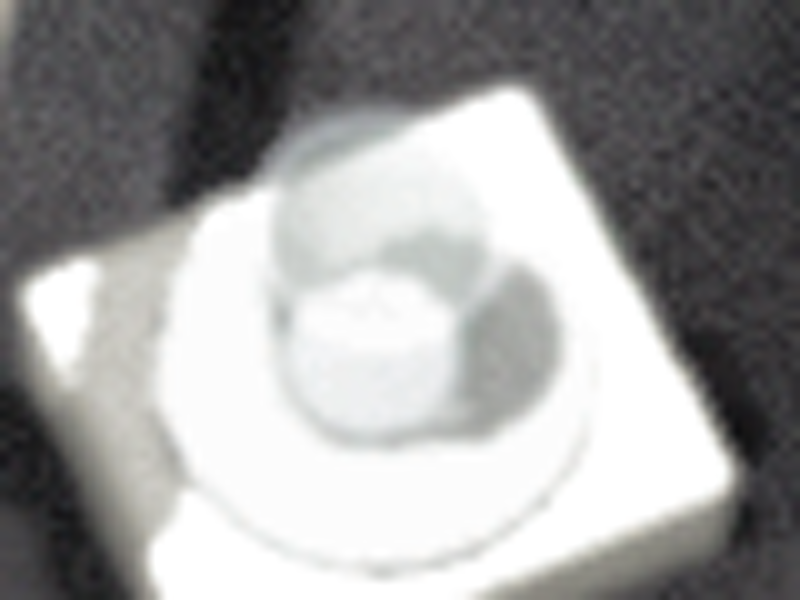

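View pics/bz.png

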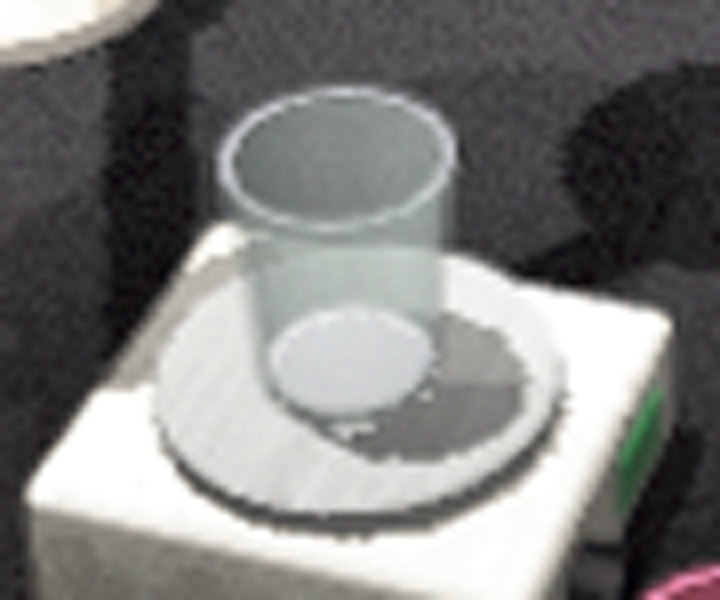

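```bash
python3 - <<'E'
from h import *
np.set_printoptions(precision=4,suppress=True)
import plant
a=r.capture("scene");b=r.capture("side")
print(tri(a,(287.1,284.5),b,(231.7,269.6)),tri(a,(286.5,299.5),b,(233.4,294.6)))
for z,p,q in((.13,(287.1,284.5),(231.7,269.6)),(.058,(286.5,299.5),(233.4,294.6))): print(onz(a,*p,z),onz(b,*q,z))
E
```

```text
(array([0.5759, 0.2393, 0.1261]), np.float64(0.0060744282028741044)) (array([0.5761, 0.2427, 0.0564]), np.float64(0.0005002460002998303))
[0.5746 0.2385 0.13  ] [0.5751 0.2478 0.13  ]
[0.5764 0.2432 0.058 ] [0.5755 0.2448 0.058 ]
```

Emit:
apply_moves:
  targets:
    - [[-0.4,-0.045,0],[0,0,0],20]
    - [[-0.5,-0.055,0],[0,0,0],20]
    - [[-0.5,-0.055,0],[0,0,0],20]
  squeeze: 50

```text
time_s: 4.55
tcp_pos: [0.5584, 0.1007, 0.2734]
eef_rot: [-179.9, -0.2, -90.1]
contact_force: [-0.1, -2.6, -0.3]
gripper_width: 0.0295
```

Emit:
apply_moves:
  targets:
    - [[-0.5,-0.055,0],[0,0,0],20]
    - [[-0.5,-0.055,0],[0,0,0],20]
    - [[-0.5,-0.055,0],[0,0,0],20]

```text
time_s: 4.85
tcp_pos: [0.5652, 0.162, 0.2734]
eef_rot: [-179.9, -0.3, -90.2]
contact_force: [0.3, -3.2, 0.5]
gripper_width: 0.029
```

```bash
python3 - <<'E'
from h import *
for n in ("side","scene"):
    c=r.capture(n); cv2.imwrite(f"pics/{n}6.png",c["img"])
s=r.get_state()
print(s["tcp_pos"],s["eef_rot"],s["contact_force"],s["gripper_width"])
E
```

```text
[0.56569078 0.16407288 0.27338921] [-179.86084039   -0.19397532  -90.10082314] [0.23546003 2.44599126 2.32699166] 0.029196742908878456
```

View pics/side6.png

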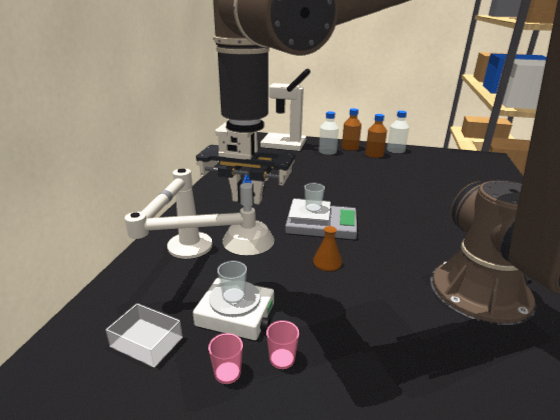

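Emit:
apply_moves:
  targets:
    - [[-0.5,-0.06,0],[0,0,0],20]
    - [[-0.5,-0.06,0],[0,0,0],20]
    - [[-0.5,-0.06,0],[0,0,0],20]
    - [[-0.4,-0.05,0],[0,0,0],20]
    - [[0,0,0],[0,0,0],20]

```text
time_s: 5.45
tcp_pos: [0.5757, 0.2446, 0.2734]
eef_rot: [-179.8, -0.2, -90.1]
contact_force: [1.2, 0.5, 0.8]
gripper_width: 0.0292
```

```bash
python3 - <<'E'
from h import *
def f(i,s,n): cv2.imwrite(n,cv2.resize(i,None,fx=s,fy=s,interpolation=cv2.INTER_CUBIC))
c=r.capture("side");f(c["img"][180:330,160:330],4.5,"pics/side7.png")
c=r.capture("scene");f(c["img"][180:330,200:370],4.5,"pics/scene7.png")
s=r.get_state()
print(s["tcp_pos"],s["eef_rot"],s["contact_force"],s["gripper_width"])
E
```

```text
[0.5753165  0.243497   0.27341783] [-179.86098229   -0.21227539  -90.14001617] [0.30188284 2.03514224 0.81811108] 0.029165334890274605
```

View pics/side7.png

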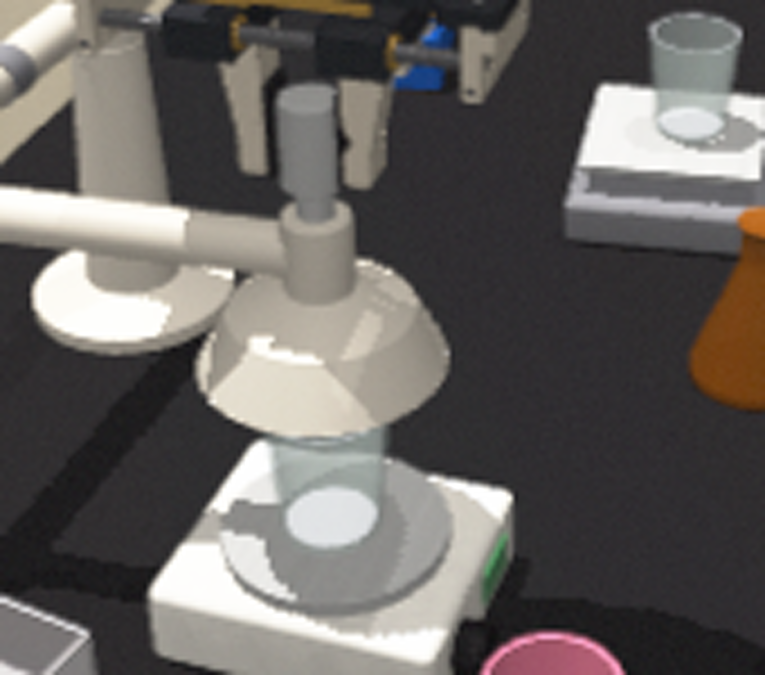

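View pics/scene7.png

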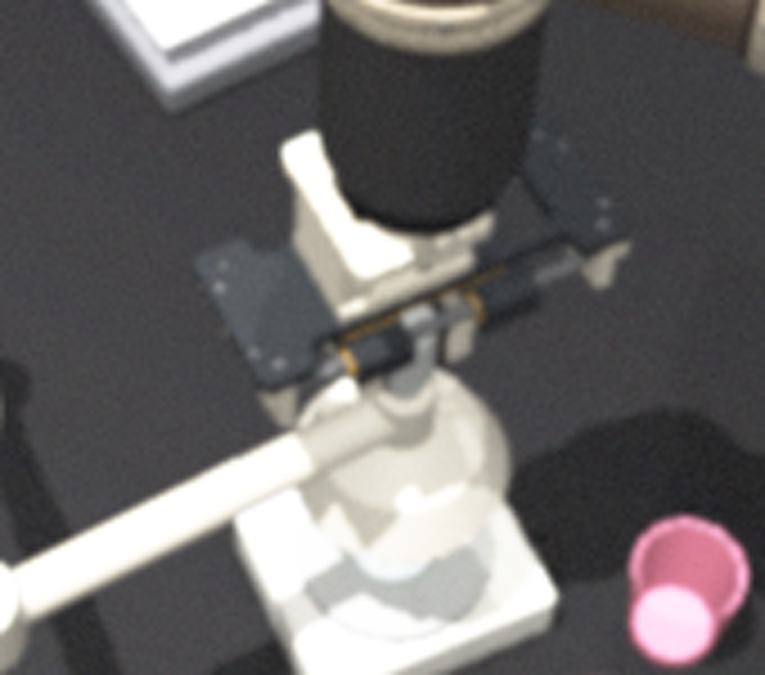

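```bash
python3 - <<'E'
from h import *
np.set_printoptions(precision=4,suppress=True)
a=r.capture("scene");b=r.capture("side")
print(onz(a,289.4,288.5,.155),onz(b,231.5,259.4,.155),tri(a,(289.4,288.5),b,(231.5,259.4)))
print(proj(a,[.575,.244,.155]),proj(b,[.575,.244,.155]))
for c,n,(y,x) in((a,"scene",(180,200)),(b,"side",(180,160))):
    im=cv2.resize(c["img"][y:y+150,x:x+170],None,fx=4.5,fy=4.5,interpolation=cv2.INTER_CUBIC)
    for (cx,cy,z,rr,col) in((.575,.244,.155,.06,(0,0,255)),(.575,.244,.130,.032,(0,255,0)),(.575,.244,.296,.015,(255,0,0))):
        P=[proj(c,[cx+rr*np.cos(t),cy+rr*np.sin(t),z]) for t in np.linspace(0,6.283,60)]
        P=(np.array(P)-[x,y]+.5)*4.5
        cv2.polylines(im,[P.astype(int)],True,col,1)
    cv2.imwrite(f"pics/{n}8.png",im)
print(r.get_state()["time_s"])
E
```

```text
[0.5818 0.2621 0.155 ] [0.5754 0.2451 0.155 ] (array([0.5769, 0.2575, 0.1577]), np.float64(0.014520585371848095))
(np.float64(288.3526972924626), np.float64(281.4311352234383)) (np.float64(231.8407183755608), np.float64(259.14642770979606))
5.65
```

View pics/side8.png

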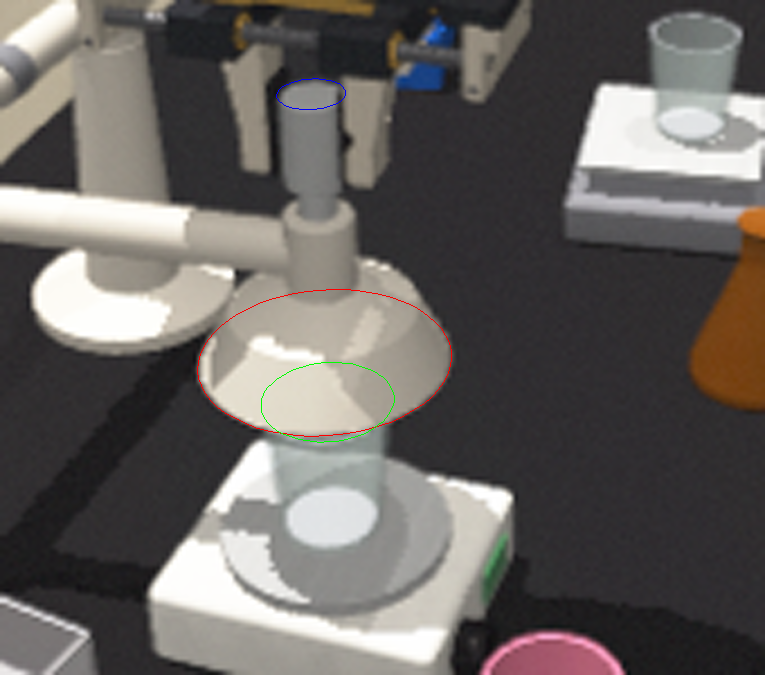

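View pics/scene8.png

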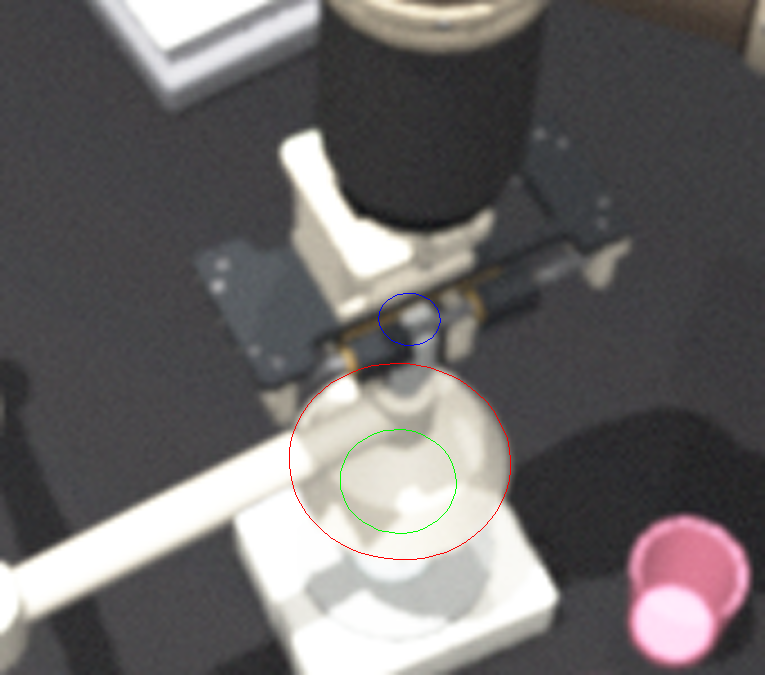

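Emit:
apply_moves:
  targets:
    - [[0,0,0],[0,0,0],70]
    - [[0,0,0],[0,0,0],70]
    - [[0,0,0],[0,0,0],70]
    - [[0,0,0],[0,0,0],70]
    - [[0,0,0],[0,0,0],70]

```text
time_s: 6.15
tcp_pos: [0.574, 0.2396, 0.2728]
eef_rot: [180.0, -0.3, -90.3]
contact_force: [0.4, -0.1, 0.2]
gripper_width: 0.0636
```

Emit:
apply_moves:
  targets:
    - [[0,0,0],[0,0,0],70]
    - [[0,0,-0.4],[0,0,0],70]
    - [[0,0,-0.8],[0,0,0],70]
    - [[0,0,-1],[0,0,0],70]
    - [[0,0,0],[0,0,0],70]

```text
time_s: 6.65
tcp_pos: [0.5736, 0.2391, 0.3623]
eef_rot: [179.8, -0.5, -90.4]
contact_force: [0.2, -0.2, 0.3]
gripper_width: 0.0698
```

Emit:
apply_moves:
  targets:
    - [[-0.7,0,-0.1],[0.02,-0.06,-0.05],70]
    - [[-0.7,0,0],[0,0,0],70]
    - [[-0.6,0,0],[0,0,0],70]
    - [[0,0,0],[0,0,0],70]
    - [[0,0,0],[0,0,0],70]

```text
time_s: 7.15
tcp_pos: [0.5742, 0.3223, 0.3678]
eef_rot: [-179.9, 0.1, -90.0]
contact_force: [-0.7, -0.1, 1.2]
gripper_width: 0.0699
```

```bash
python3 - <<'E'
from h import *
s=r.get_state();c=r.capture("wrist");cv2.imwrite("pics/w9.png",c["img"])
print(s["tcp_pos"],s["eef_rot"],s["qd"])
import pickle;pickle.dump((s,{k:c[k] for k in c}),open("w9.pkl","wb"))
for n,(y,x) in(("scene",(180,200)),("side",(180,160))):
    c=r.capture(n)
    im=cv2.resize(c["img"][y:y+150,x:x+170],None,fx=4.5,fy=4.5,interpolation=cv2.INTER_CUBIC)
    for (cx,cy,z,rr,col) in((.575,.244,.155,.06,(0,0,255)),(.575,.244,.130,.032,(0,255,0)),(.575,.244,.296,.015,(255,0,0))):
        P=[proj(c,[cx+rr*np.cos(t),cy+rr*np.sin(t),z]) for t in np.linspace(0,6.283,60)]
        P=(np.array(P)-[x,y]+.5)*4.5
        cv2.polylines(im,[P.astype(int)],True,col,1)
    cv2.imwrite(f"pics/{n}9.png",im)
E
```

```text
[0.57416732 0.3222824  0.36775302] [-1.79877922e+02  1.18542584e-01 -9.00016125e+01] [ 0.995241    1.06469279  0.42176733 -0.20975919  0.20713684 -0.45048803]
```

View pics/w9.png

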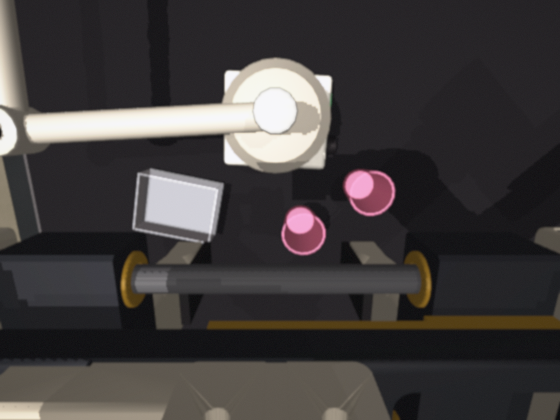

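View pics/scene9.png

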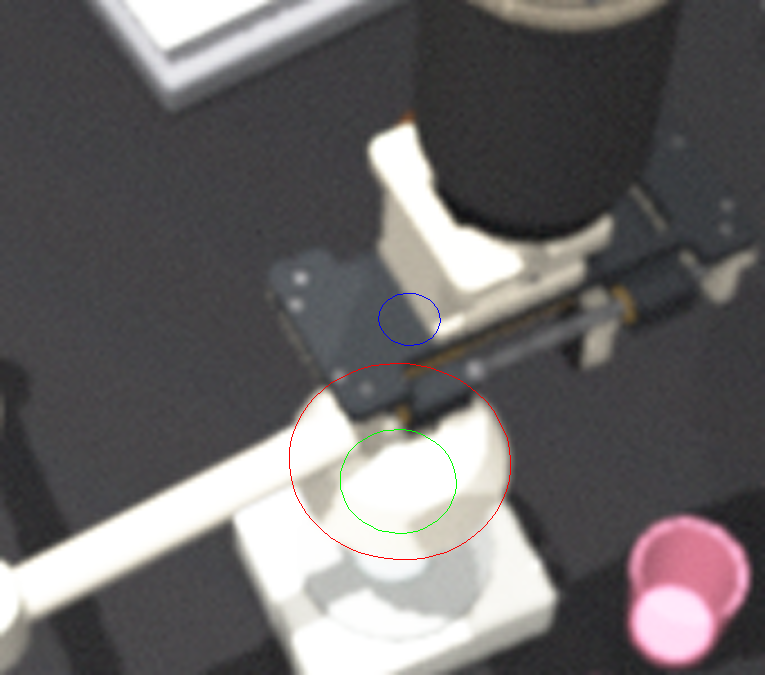

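View pics/side9.png

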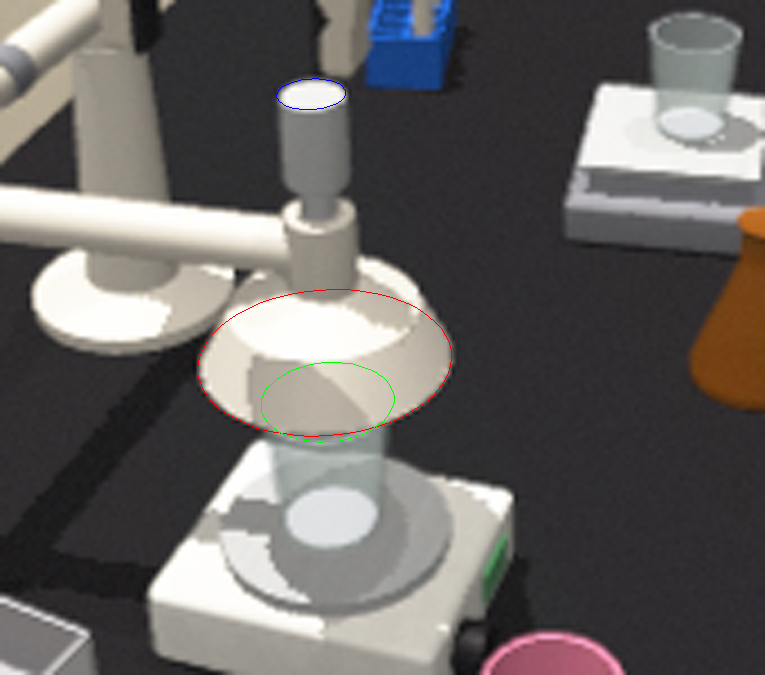

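```bash
python3 - <<'E'
from h import *
s=r.get_state();c=r.capture("wrist");im=c["img"]
print(s["tcp_pos"])
hc=cv2.HoughCircles(cv2.GaussianBlur(cv2.cvtColor(im,6),(3,3),0)[60:200,200:350],cv2.HOUGH_GRADIENT,1,10,param1=100,param2=15,minRadius=17,maxRadius=26)
print(hc[0][:3] if hc is not None else None)
if hc is not None:
    u,v,_=hc[0][0];print(wonz(c,s,u+200,v+60,.296))
print("hood rim centre",wonz(c,s,276,115,.155), "by rim extents u 221..331, v 58..172")
E
```

```text
[0.57423597 0.32130286 0.36790688]
[[74.5 51.5 20.8]
 [60.5 89.5 21. ]]
[0.57534224 0.24204317 0.296     ]
hood rim centre [0.57439056 0.23871928 0.155     ] by rim extents u 221..331, v 58..172
```

```bash
python3 - <<'E'
from h import *
print(r.close_job()); s=r.get_state(); print(s["time_s"],s["contact_force"])
E
```

```text
the job is handed in; nothing more can be done
None
the job is handed in; nothing more can be done
```

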